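Clamp a disc blank in the die with the keyed collar

TASK

Lay the round blank that fills the die's round cavity flat into it and let go, then set the knurled collar right way up over the die and turn it until its hidden keyways drop over the three pins. Push the collar fully home against its spring and finish while still holding it down there; the spring lifts it if you let go. Leave the other blanks, tools and vessels where they are.

Things in the scene. Friction and masses are not known exactly. Their poses are not given: they have to be found in the camera images.
- die: Steel die fixed to the bench: base 90 x 90 x 14 mm carrying an upright round spigot, 43 mm in diameter, its rim 48 mm above the bench (outside tapering over the top 3 mm to 39 mm). Origin: centre of the base's underside, at bench height; z up along the spigot's axis. A shoulder round the spigot's foot, 52 mm across and 20 mm above the bench, is the collar's stop: its home.
- die_cavity (a point): Centre of the floor of the open round cavity in the spigot's top, 44 mm above the bench. The cavity is 36 mm in diameter and 4 mm deep.
- die_pins (a point): On the spigot's axis, 34 mm above the bench, level with the tops of its three round pins. These are 6 mm thick, lie level and reach 26 mm out from the axis at 0, 120 and 240 degrees from this point's x axis.
- washer (a joint): Travel (m, positive downward) of the spring washer, 56 to 74 mm across, round the die's foot. 0: up, its top 30 mm above the bench; 0.010: level with the shoulder, the collar home. The spring pushes up with 4 N at 0 and 9 N at 0.010.
- collar: Knurled aluminium collar standing right way up on the bench: 61 mm outside diameter, 41 mm high, 120 to 210 g. Origin: centre of its underside; z up along its axis. Bore 46 mm, narrowed at the top by an inward lip 4 mm thick with a 24 mm hole (lip underside 37 mm above the collar's underside). It goes over the spigot and the blank.
- collar_keys (a point): On the collar's axis, 16 mm above its underside: the upper end of three keyways, 12 mm wide and 120 degrees apart, cut in the bore from the underside. They are hidden and unmarked; the frames of collar and point do not tell where they are. Off the pins the collar rests on the pin tops; pressed lightly (3 to 10 N) and turned up to 60 degrees one way or the other it drops (play 6 degrees each way).
- blank: The wanted blank, the larger of two round ones: a plain aluminium disc 32 mm in diameter, 12 mm thick (edges bevelled 1.5 mm), 20 to 35 g, lying flat on the bench. Origin: centre of its underside. In the cavity its lower 4 mm sit below the rim and 8 mm stand proud, so grip only its upper 6 to 7 mm.
- small_blank: Smaller round aluminium disc, 24 mm diameter, 12 mm thick, lying flat near the right blank; too small for the cavity, leave it. Origin: centre of its underside.
- square_blank: Square aluminium blank 32 x 32 x 12 mm lying flat; leave it. Origin: centre of its underside.
- hammer: Hammer lying on the bench beyond the work; leave it. Origin under its middle.
- screwdriver: Screwdriver lying on the bench; leave it.
- jar: Closed jar, 60 mm diameter, 85 mm high, on the bench; leave it. Origin: centre of its underside.
- cup: White cup, 72 mm diameter, 80 mm high, on the bench; leave it. Origin: centre of its underside.

How it is judged (in metres and radians):
On the way, in this order (a step that is already met when the one before it is completed fails the run):
1. the round blank lies flat in the die's cavity, let go, with the collar not yet over the die (horizontal distance between blank and die below 0.0035 m and z of blank in the frame of die between 0.0425 and 0.046 m and angle between blank's own z axis and vertical below 0.07 rad and contact force between the fingers and blank below 0.05 N and horizontal distance between collar and die above 0.06 m), for 0.2 s.
2. the collar is upright over the spigot, at the pins and not yet home (horizontal distance between collar and die below 0.004 m and z of collar in the frame of die between 0.024 and 0.04 m and angle between the z axis of collar and the z axis of die, either way round below 0.15 rad and z of blank in the frame of collar above 0 m).
At the end, for the whole second after the job is handed in: Through the last second the gripper holds the collar home: underside under 21.8 mm above the bench, coaxial within 4 mm, upright within 0.08 rad, at rest, washer over 8.2 mm down, fingers on it with over 2 N; the blank flat on the cavity floor, within 3.5 mm of its centre (horizontal distance between blank and die below 0.0035 m and z of blank in the frame of die between 0.0425 and 0.046 m and angle between blank's own z axis and vertical below 0.07 rad and z of collar in the frame of die below 0.0218 m and horizontal distance between collar and die below 0.004 m and angle between the z axis of collar and the z axis of die, either way round below 0.08 rad and z of blank in the frame of collar above 0 m and value of joint washer above 0.0082 m and contact force between the fingers and collar above 2 N and linear speed of collar below 0.02 m/s); the arm keeps its last pose, push and grip.
It fails at once if one of the other blanks is disturbed (moved over 30 mm) (distance of any of small_blank, square_blank from where it was at the start of the episode above 0.03 m).
It fails at once if a tool is disturbed (moved over 30 mm) (distance of any of hammer, screwdriver from where it was at the start of the episode above 0.03 m).
It fails at once if the jar or the cup is disturbed (moved over 30 mm) (distance of any of jar, cup from where it was at the start of the episode above 0.03 m).
It also fails if it takes over 72 s, if anything falls off the work surface, if the arm or the gripper's body presses on something with over 40 N, if the wrist force passes 120 N, or if a joint passes its speed limit or range.

ROBOT

A 6-joint arm with a two-finger parallel gripper is mounted at the origin on the work surface. World frame = base frame: x ahead of the robot, y to its left, z up, the work surface at z = 0. Lengths are in mm, angles in rad, forces in N, time in s.
With the tool pointing down it reaches from about 300 to 950 mm from the base axis. Payload 3.1 kg.
Tool frame: the origin (TCP) lies between the finger pads; the fingertips stand 25 mm ahead of it and the grasp point (between the pads) lies 6 mm ahead of it; z points along the fingers, y is the line along which they close (so a half turn about z gives the same grasp; the last joint's range is limited). The gripper opens to 85 mm and grips with 20 to 120 N. Pads are 22 mm wide; open, the fingers measure 114 mm over their backs; the gripper's body (76 mm by 85 mm) begins 54 mm behind the grasp point. The pads swing forward as they close: fully open they stand 13 mm farther back than shut.
Start: joints at [-1.362, 0.308, 1.634, -0, 1.2, -0.07], TCP at [171.974, -600.88, 256.272] pointing down, gripper open.
Joint ranges: [-3.06, 3.06], [-0.79, 1.96], [0.05, 2.63], [-1.19, 4.34], [0.05, 2.64], [-2.94, 2.94]. Speed limits (rad/s): [2.79, 2.79, 3.14, 3.14, 3.14, 3.14].

INTERFACE

Orientations are given as a rotation vector (axis times angle).
In Python, from cell import manip gives the robot as it stands.
- The arm moves only by the shell command python3 shift.py [OPENING] [FORCE], which reads ROWS from standard input. ROWS is a JSON list that holds a single list of rows (three levels of brackets), with 1 to 5 rows, each of 4 numbers: dx, dy, dz in shares of the most that a row can go, 1 being 50 mm, then a turn about the tool's z in units of 0.1 rad; each row shifts and turns the commanded pose from where the row before left it, along the tool's axes as they then stand; what a row does not reach is not made up. A row lasts 1/10 s, in which the tool goes at most 50 mm and 0.15 rad, less where a joint would pass 70% of its speed; a pose out of reach is approached as far as the arm can. OPENING is the opening from 0.0 (shut) to 1.0 (fully open), set as the command begins (- or left out keeps the last). The fingers move at their own pace and stop on an object; FORCE is the grip in N (left out, the last holds). Time passes only in rows, so rows that do not move let the fingers close. It prints the time, the measured TCP pose, the force, the opening and the grip force at its end. Input that does not fit is refused with a message, and nothing moves.
- manip.sense(): the state, without advancing time (a new reading comes with each control period).
- manip.snapshot(name): name is "scene" or "top" or "wrist"; returns a dict with "pixels" (480x640x3 uint8, red, green, blue), "fx", "fy", "cx", "cy" (pixels), "origin" and "orientation" of the camera in the world; the wrist camera has in their place "mount" (4x4, takes a point from camera to tool coordinates, whose origin is the TCP and whose axes are the flange's). Camera axes: x right, y up, looking along -z (the intrinsics and any distortion apply to the point x, -y, -z); pixel columns grow to the right and rows downward; lengths in mm; the calibration is good to about 2 mm. A picture is of the moment at which its call begins: read the wrist's pose just before it. There is no depth.
- manip.finish_job(): hands the job in; it is judged then, once.
The state is a dict: "time_s": time; "q": joint angles; "joint_vel": joint speeds; "joint_torque": joint torques, N m; "position": TCP position; "eef_rot": TCP orientation; "force": force on the tool from outside, world axes, zero at the start; "ft_torque": the same for the moment, N m; "width": opening from 0.0 (shut) to 1.0 (fully open); "grasp_force": force on a finger pad.
Only numpy, scipy, OpenCV 4.12 (cv2) and the standard library are available. Lean on these libraries where they do the work, as an engineer would, in place of code of your own. Each camera call takes 0.05 s, during which the arm holds its last target. There are 200 camera calls.

## Working session

There is one attempt and no reset: what is moved stays moved. The work goes in short steps, Python scripts to look and compute and a shell command to move; the robot and the scene stay as the last step left them, time stands still between calls to the robot, and variables do not carry over. Pictures are saved under pics/ and viewed, at most 14 in all, crops included, and the job is handed in when it is done.

```bash
ls; mkdir -p pics
cat > h.py <<'E'
import numpy as np, cv2, json
from cell import manip
from scipy.spatial.transform import Rotation as R
def rot(o):
    o=np.array(o,float)
    return o if o.shape==(3,3) else R.from_rotvec(o).as_matrix()
def snap(n,fn=None):
    st=manip.sense(); s=manip.snapshot(n)
    if 'mount' in s:
        T=np.eye(4);T[:3,:3]=rot(st['eef_rot']);T[:3,3]=st['position']
        M=T@np.array(s['mount']); s['C']=M[:3,3]; s['R']=M[:3,:3]
    else: s['C']=np.array(s['origin']); s['R']=rot(s['orientation'])
    s['K']=np.array([[s['fx'],0,s['cx']],[0,s['fy'],s['cy']],[0,0,1]])
    s['D']=np.array(s.get('distortion',np.zeros(5)),float)
    if fn: cv2.imwrite('pics/'+fn,s['pixels'][:,:,::-1])
    return s
def ray(s,u,v):
    p=cv2.undistortPoints(np.array([[[u,v]]],float),s['K'],s['D'])[0,0]
    return s['R']@np.array([p[0],-p[1],-1])
def onz(s,u,v,z):
    d=ray(s,u,v); return s['C']+d*(z-s['C'][2])/d[2]
def tool(p):
    st=manip.sense(); return rot(st['eef_rot']).T@(np.array(p)-st['position'])
E
python3 - <<'E'
from h import *
for n in ('top','scene'):
    s=snap(n,n+'0.png'); print({k:v for k,v in s.items() if k not in('pixels',)})
print(manip.sense())
E
```

```text
cell.py
pics
shift.py
{'fx': 514.2101469060649, 'fy': 514.2101469060649, 'cx': 321.8055002749591, 'cy': 243.79475541116628, 'origin': array([ 419.99137064,  -23.53176731, 1163.70243388]), 'orientation': array([ 0.09118332, -0.09551533, -1.55644316]), 'C': array([ 419.99137064,  -23.53176731, 1163.70243388]), 'R': array([[ 0.01213911,  0.99284378, -0.11880179],
       [-0.99992023,  0.01246768,  0.00202283],
       [ 0.00348954,  0.11876776,  0.99291593]]), 'K': array([[514.21014691,   0.        , 321.80550027],
       [  0.        , 514.21014691, 243.79475541],
       [  0.        ,   0.        ,   1.        ]]), 'D': array([0., 0., 0., 0., 0.])}
{'fx': 531.8468141701792, 'fy': 531.8468141701792, 'cx': 316.81311372027614, 'cy': 240.4569610138458, 'origin': array([1318.18277754,   56.92230444,  678.63670377]), 'orientation': array([0.66066915, 0.75223828, 1.57055211]), 'C': array([1318.18277754,   56.92230444,  678.63670377]), 'R': array([[-0.12559089, -0.6231458 ,  0.77195611],
       [ 0.9920807 , -0.07756858,  0.09878769],
       [-0.0016796 ,  0.77824959,  0.62795283]]), 'K': arra
[... 168 characters left out ...]
., 0., 0., 0.])}
{'time_s': 0.1, 'q': array([-1.36171306e+00,  3.08909030e-01,  1.63509224e+00,  2.24693525e-05,
        1.19970633e+00, -6.97398780e-02]), 'joint_vel': array([ 0.00050847, -0.00091865, -0.00172961, -0.00074132, -0.00037941,
        0.00018403]), 'joint_torque': array([-4.31719036e-04, -4.16408730e+01, -2.77644503e+01, -7.74666432e-05,
        4.01158191e-03,  5.38909983e-08]), 'position': array([ 171.82310846, -600.17837027,  255.15169837]), 'eef_rot': array([-3.10902370e+00, -4.36250954e-01,  1.98340659e-04]), 'force': array([-0.34096415, -0.28752922,  0.60681925]), 'ft_torque': array([-0.00313648, -0.01611043, -0.03592524]), 'grasp_force': 0.0, 'width': 1.0008584360419852}
```

View pics/top0.png

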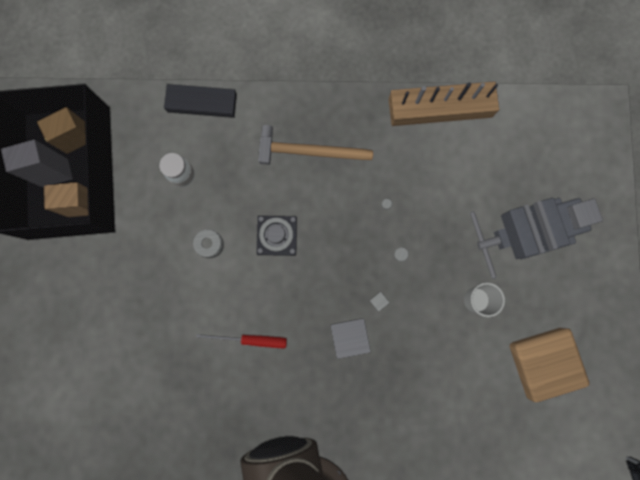

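View pics/scene0.png

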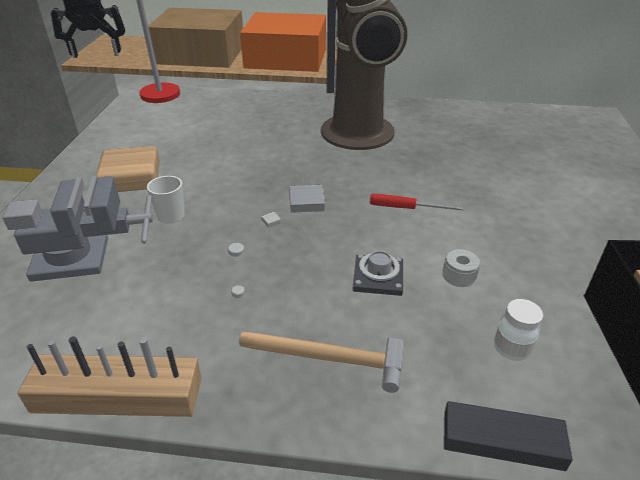

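Top view: the wanted blank is at about (401,254), the small one at (387,204), the die at (277,236), the collar at (207,243) and the square at (380,301). In the scene view the blank is at (236,249), the die rim at (379,258) and the collar at (461,262).

Run:
```python
from h import *
s=snap('top'); g=cv2.cvtColor(s['pixels'],cv2.COLOR_RGB2GRAY)
def blob(n,u,v,r,z,t):
    c=g[v-r:v+r,u-r:u+r]; _,m=cv2.threshold(c,t,255,cv2.THRESH_BINARY)
    cs,_=cv2.findContours(m,cv2.RETR_EXTERNAL,cv2.CHAIN_APPROX_NONE); k=max(cs,key=cv2.contourArea)
    (x,y),rad=cv2.minEnclosingCircle(k); mm=cv2.moments(k); x,y=mm['m10']/mm['m00'],mm['m01']/mm['m00']
    x+=u-r;y+=v-r; print(n,(round(x,1),round(y,1)),round(rad,1),c.min(),c.max(),onz(s,x,y,z).round(1))
blob('blank',401,254,14,12,130)
blob('small',387,204,14,12,130)
blob('sq',380,301,16,12,130)
blob('collar',207,243,24,41,115)
print('die',onz(s,275,233.5,48))
c=np.hstack([cv2.resize(s['pixels'][205:265,240:310],(420,360),interpolation=2),cv2.resize(s['pixels'][213:273,172:232],(360,360),interpolation=2)])
cv2.imwrite('pics/crop1.png',c[:,:,::-1])
w=snap('wrist')
print(w['fx'],w['mount'],w['C'],tool([0,0,0]))
```

```text
Traceback (most recent call last):
ValueError: max() iterable argument is empty
```

Run:
```python
from h import *
s=snap('top'); g=cv2.cvtColor(s['pixels'],cv2.COLOR_RGB2GRAY)
def blob(n,u,v,r,z):
    c=g[v-r:v+r,u-r:u+r]; t,m=cv2.threshold(c,0,255,cv2.THRESH_OTSU)
    cs,_=cv2.findContours(m,cv2.RETR_EXTERNAL,cv2.CHAIN_APPROX_NONE); k=max(cs,key=cv2.contourArea)
    (_,_),rad=cv2.minEnclosingCircle(k); mm=cv2.moments(k); x,y=mm['m10']/mm['m00'],mm['m01']/mm['m00']
    x+=u-r;y+=v-r; print(n,t,(round(x,1),round(y,1)),round(rad,1),c.min(),c.max(),onz(s,x,y,z).round(1))
blob('blank',401,254,14,12)
blob('small',387,204,14,12)
blob('sq',380,301,16,12)
blob('collar',207,243,24,41)
print('die',onz(s,275,233.5,48))
c=np.hstack([cv2.resize(s['pixels'][205:265,240:310],(420,360),interpolation=2),cv2.resize(s['pixels'][213:273,172:232],(360,360),interpolation=2)])
cv2.imwrite('pics/crop1.png',c[:,:,::-1])
w=snap('wrist')
print(w['fx'],w['mount'],w['C'],tool([0,0,0]))
```

```text
blank 109.0 (401.0, 253.9) 6.7 89 130 [ 537.1 -204.4   12. ]
small 108.0 (386.4, 203.2) 4.8 90 129 [ 652.9 -171.9   12. ]
sq 110.0 (379.2, 301.4) 8.6 85 135 [ 430.3 -155.2   12. ]
collar 113.0 (206.0, 242.6) 13.7 64 131 [553.7 228.8  41. ]
die [574.89963113  76.95640278  48.        ]
342.47870087687755 [[-1.52599331e-03  9.46094163e-01  3.23888108e-01  8.24034084e+01]
 [ 9.99998815e-01  1.37864100e-03  6.84394699e-04 -4.90959225e-01]
 [ 2.00976405e-04  3.23888769e-01 -9.46095146e-01 -1.16965046e+02]
 [ 0.00000000e+00  0.00000000e+00  0.00000000e+00  1.00000000e+00]] [ 250.97927888 -577.44355133  372.44736505] [-6.49785797e-03 -6.24373460e+02  2.56366170e+02]
```

View pics/crop1.png

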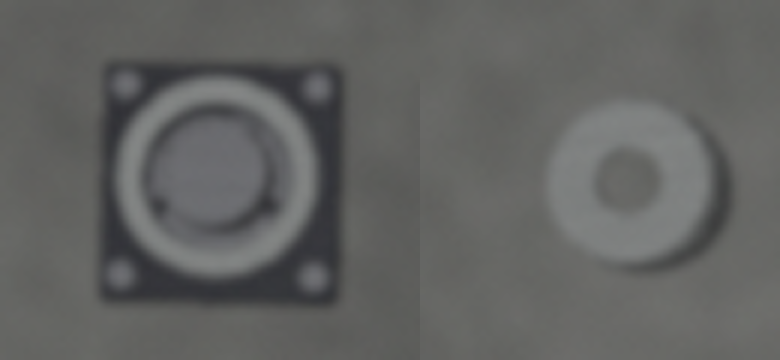

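Run:
```python
from h import *
s=snap('top'); g=cv2.cvtColor(s['pixels'],cv2.COLOR_RGB2GRAY)
# washer ring (bright) outer circle at z=30
c=g[205:265,240:310]; m=((c>108)).astype(np.uint8)
n,l,st,ce=cv2.connectedComponentsWithStats(m); i=1+np.argmax(st[1:,4]); 
k=max(cv2.findContours((l==i).astype(np.uint8),0,cv2.CHAIN_APPROX_NONE)[0],key=cv2.contourArea)
(x,y),a,_=cv2.fitEllipse(k); print(a,x+240,y+205,'washer',onz(s,x+240,y+205,30))
print('to blank',tool([537.1,-204.4,150]))
```

```text
(31.41335678100586, 31.575336456298828) 275.5627975463867 233.90171241760254 washer [576.51251541  77.30523758  30.        ]
to blank [ 460.11638767 -280.38064216  106.0805992 ]
```

The manual's scale: shifts go in shares of 50 mm and turns go in units of 0.1 rad. Converting my numbers, -25 mm is -0.5, 40 mm is 0.8.

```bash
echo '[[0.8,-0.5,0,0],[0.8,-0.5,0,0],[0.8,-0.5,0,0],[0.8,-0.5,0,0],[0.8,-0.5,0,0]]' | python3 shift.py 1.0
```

```text
refused: ROWS must be a list holding one list of rows, three levels of brackets. Nothing was moved.
```

The error is about the shape of the input: a list holding one list of rows, three levels of brackets. Fixing that and sending the same move.

```bash
echo '[[[0.8,-0.5,0,0],[0.8,-0.5,0,0],[0.8,-0.5,0,0],[0.8,-0.5,0,0],[0.8,-0.5,0,0]]]' | python3 shift.py 1.0; echo '[[[0.8,-0.5,0,0],[0.8,-0.5,0,0],[0.8,-0.5,0,0],[0.8,-0.5,0,0],[0.8,-0.5,0,0]]]' | python3 shift.py; echo '[[[0.8,-0.5,0.4,0],[0.4,-0.1,0.8,0],[0,0,0.8,0],[0,0,0,0]]]' | python3 shift.py
python3 - <<'E'
from h import *
print(tool([537.1,-204.4,150]), manip.sense()['q'])
s=snap('wrist','w1.png')
E
```

```text
time_s: 0.8
position: [330.8, -424.2, 256.4]
eef_rot: [3.111, 0.436, 0.001]
force: [-0.2, -0.2, 0.2]
width: 0.999
grasp_force: 0.0
time_s: 1.3
position: [488.8, -248.9, 256.5]
eef_rot: [3.111, 0.437, 0.001]
force: [0.6, -1.3, 0.6]
width: 0.999
grasp_force: 0.0
time_s: 1.7
position: [532.1, -202.8, 150.5]
eef_rot: [-3.103, -0.438, 0.018]
force: [-1.5, 1.0, -0.6]
width: 0.996
grasp_force: 0.0
[4.40854794 2.90508984 0.46625951] [-4.40610175e-01  3.33021445e-01  1.83663348e+00 -1.59993568e-04
  9.85595672e-01  8.49612674e-01]
```

View pics/w1.png

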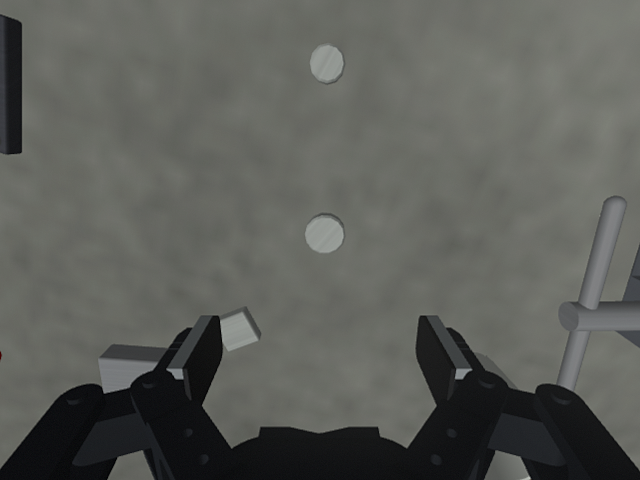

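Wrist view: the wanted blank is at (324,233), the small one at (326,63) and the square at (240,328), well clear of the approach.

```bash
cat >> h.py <<'E'
def wblob(s,u,v,r,z,t=None):
    g=cv2.cvtColor(s['pixels'],cv2.COLOR_RGB2GRAY)[v-r:v+r,u-r:u+r]
    if t is None: t,m=cv2.threshold(g,0,255,cv2.THRESH_OTSU)
    else: m=((g>t)*255).astype(np.uint8)
    k=max(cv2.findContours(m,0,cv2.CHAIN_APPROX_NONE)[0],key=cv2.contourArea)
    (x,y),a,_=cv2.fitEllipse(cv2.convexHull(k)); x+=u-r;y+=v-r
    p=onz(s,x,y,z); print('px',x,y,'axes',a,'t',t,'world',p.round(1)); return p
E
python3 - <<'E'
from h import *
s=snap('wrist'); p=wblob(s,324,233,35,11)
print('delta to tcp z31', tool([p[0],p[1],31]))
E
```

```text
px 320.56752014160156 235.51975631713867 axes (35.54843521118164, 37.365325927734375) t 128.0 world [ 536.7 -203.5   11. ]
delta to tcp z31 [  1.79847351  -1.67890613 125.28634394]
```

```bash
echo '[[[0.036,-0.034,0.5,0],[0,0,0.8,0],[0,0,0.8,0],[0,0,0.3,0],[0,0,0,0]]]' | python3 shift.py 0.6
python3 - <<'E'
from h import *
st=manip.sense(); print(st['position'],st['eef_rot'],st['width'],st['force']); s=snap('wrist','w2.png')
E
```

```text
time_s: 2.3
position: [537.0, -204.2, 36.5]
eef_rot: [-3.11, -0.435, 0.003]
force: [-1.1, 0.7, 0.7]
width: 0.602
grasp_force: 0.0
[ 536.96076437 -204.19172417   36.48469882] [-3.11029032e+00 -4.34750907e-01  2.60876011e-03] 0.6024225894687666 [-1.09458905  0.74156191  0.66344802]
```

View pics/w2.png

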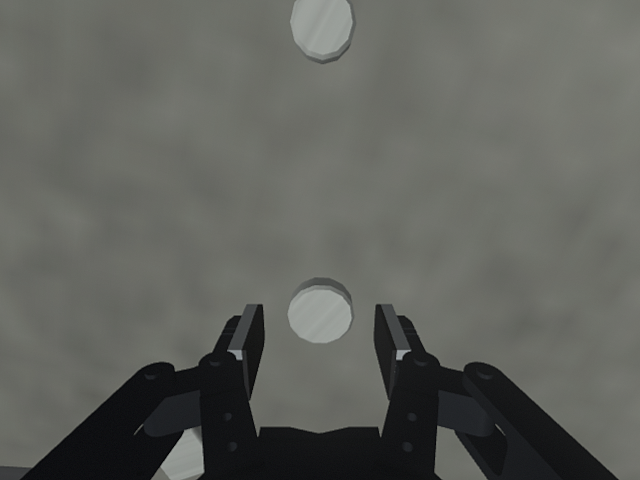

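The blank at (320,313) is centred between the half-closed pads at (250,350) and (388,350).

```bash
echo '[[[0,0,0,0],[0,0,0,0]]]' | python3 shift.py ; echo '[[[0,0,0,0],[0,0,0,0],[0,0,0,0],[0,0,0,0],[0,0,0,0]]]' | python3 shift.py 0.0 25
```

```text
time_s: 2.55
position: [539.8, -204.9, 39.5]
eef_rot: [3.108, 0.436, 0.007]
force: [0.7, 0.2, -0.4]
width: 0.602
grasp_force: 0.0
time_s: 3.05
position: [537.9, -203.9, 37.1]
eef_rot: [3.111, 0.437, 0.0]
force: [-1.1, 0.7, 2.1]
width: -0.002
grasp_force: 1.5
```

```bash
echo '[[[0,0,0,0],[0,0,0,0],[0,0,0,0],[0,0,0,0]]]' | python3 shift.py 0.6
python3 - <<'E'
from h import *
st=manip.sense(); print(st['position'],st['width'],st['force']); s=snap('wrist'); p=wblob(s,320,313,45,11); print(tool([p[0],p[1],30.5]))
E
```

```text
time_s: 3.45
position: [537.1, -203.5, 36.2]
eef_rot: [-3.11, -0.436, 0.002]
force: [0.8, -0.3, 0.5]
width: 0.604
grasp_force: 0.0
[ 537.06183862 -203.51014469   36.16460149] 0.6036649889225516 [ 0.80190286 -0.32052404  0.52069587]
px 320.22230529785156 315.66598892211914 axes (55.8747673034668, 63.4383544921875) t 132.0 world [ 537.1 -203.5   11. ]
[-0.05202819 -0.04979394  5.73955623]
```

Converted, 6 mm is 0.12.

```bash
echo '[[[0,0,0.12,0],[0,0,0,0],[0,0,0,0],[0,0,0,0]]]' | python3 shift.py; echo '[[[0,0,0,0],[0,0,0,0],[0,0,0,0],[0,0,0,0],[0,0,0,0]]]' | python3 shift.py 0.0 25
```

```text
time_s: 3.9
position: [537.6, -203.8, 30.6]
eef_rot: [-3.111, -0.436, 0.0]
force: [0.2, -0.5, -0.1]
width: 0.597
grasp_force: 0.0
time_s: 4.4
position: [537.8, -203.9, 31.1]
eef_rot: [3.111, 0.437, 0.0]
force: [-1.2, 0.8, 4.0]
width: 0.348
grasp_force: 24.8
```

```bash
echo '[[[0,0,-0.2,0],[0,0,-0.5,0],[0,0,-0.6,0],[0,0,-0.6,0],[0,0,-0.2,0]]]' | python3 shift.py
python3 - <<'E'
from h import *
st=manip.sense(); print(st['position'],st['width'],st['force'],st['grasp_force']); s=snap('wrist','w3.png')
print(tool([576.5,77.3,150]))
E
```

```text
time_s: 4.9
position: [540.0, -204.9, 139.6]
eef_rot: [3.107, 0.436, 0.009]
force: [-0.0, -0.3, -0.3]
width: 0.349
grasp_force: 24.8
[ 540.00716155 -204.88287712  139.58691645] 0.3485218990099162 [-0.03816534 -0.33288167 -0.29366928] 24.815161322476342
[ 112.70654819 -261.28108103  -10.78915207]
```

View pics/w3.png

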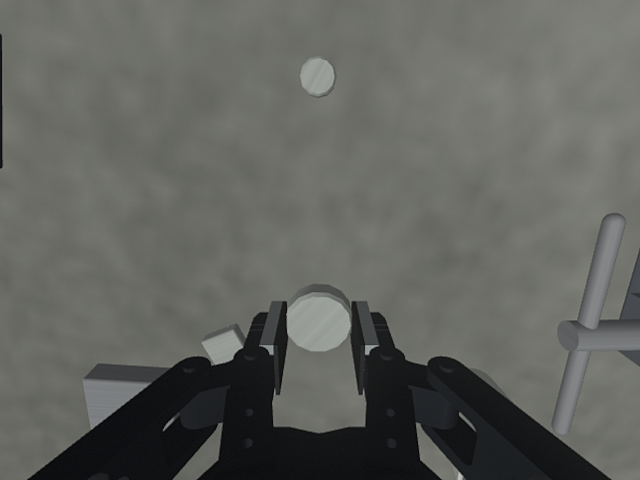

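The blank is held level between the pads at (319,322).

```bash
echo '[[[0.28,-0.9,0,0],[0.28,-0.9,0,0],[0.28,-0.9,0,0],[0.28,-0.9,0,0],[0.28,-0.9,0,0]]]' | python3 shift.py; echo '[[[0.04,-0.72,0,0],[0,0,0,0],[0,0,0,0],[0,0,0,0],[0,0,0,0]]]' | python3 shift.py
python3 - <<'E'
from h import *
st=manip.sense(); print(st['position'],st['width'],st['force'],st['grasp_force']); s=snap('wrist','w4.png')
E
```

```text
time_s: 5.45
position: [541.7, 33.5, 134.2]
eef_rot: [-3.111, -0.436, 0.003]
force: [0.7, 0.3, -0.7]
width: 0.35
grasp_force: 24.9
time_s: 5.95
position: [535.1, 65.7, 135.3]
eef_rot: [3.111, 0.434, -0.001]
force: [0.4, -0.7, 0.1]
width: 0.352
grasp_force: 24.9
[535.07825912  65.66758473 135.34812273] 0.3518758888730621 [ 0.35826714 -0.67442559  0.14205428] 24.88308751839213
```

View pics/w4.png

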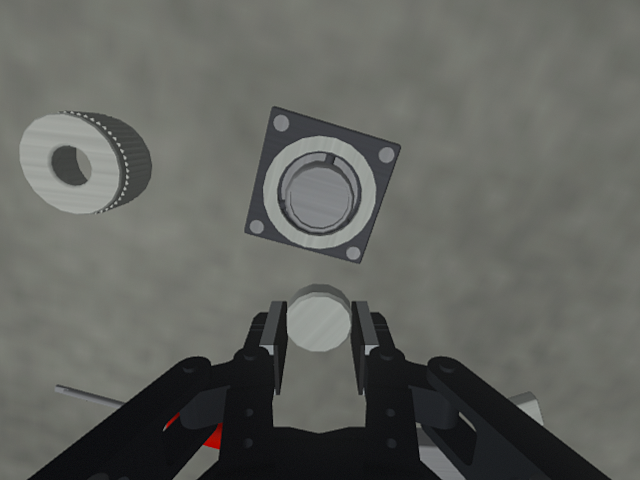

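Die: washer ring centred at about (319,193), base bolts at (281,123), (386,155), (353,253) and (257,227), cavity at about (319,198). Held blank at (319,322), collar top at (71,165).

```bash
cat >> h.py <<'E'
def circ(s,mask,z):
    "outer contour of the largest region, cast onto plane z (world), robust circle"
    k=max(cv2.findContours(mask.astype(np.uint8),0,cv2.CHAIN_APPROX_NONE)[0],key=cv2.contourArea)
    k=cv2.convexHull(k)[:,0,:]
    P=np.array([onz(s,u,v,z)[:2] for u,v in k])
    for _ in range(4):
        A=np.c_[2*P,np.ones(len(P))]; x=np.linalg.lstsq(A,(P**2).sum(1),rcond=None)[0]
        r=np.sqrt(x[2]+x[0]**2+x[1]**2); e=np.hypot(*(P-x[:2]).T)-r; P=P[abs(e)<2.5*e.std()+.05]
    return np.r_[x[:2],r,e.std()]
E
python3 - <<'E'
from h import *
s=snap('wrist'); st=manip.sense(); g=cv2.cvtColor(s['pixels'],cv2.COLOR_RGB2GRAY)
def reg(u0,u1,v0,v1,t):
    m=np.zeros_like(g); m[v0:v1,u0:u1]=g[v0:v1,u0:u1]>t
    n,l,a,_=cv2.connectedComponentsWithStats(m); return l==1+np.argmax(a[1:,4])
print(g[193,255:385:3]); print(g[165,10:150:4]); print(g[322,285:355:3])
for t in(130,145): print('washer',t,circ(s,reg(255,385,120,260,t),30).round(2))
print('bolts',onz(s,319.2,189.5,14))
for t in(130,145): print('collar',t,circ(s,reg(5,160,100,225,t),41).round(2))
z=st['position'][2]-19
for t in(130,145):
    c=circ(s,reg(289,350,293,358,t),z).round(2); print('held',t,c,tool([c[0],c[1],z]))
E
```

```text
[ 62  64  63 151 152 158 157 146  63 128 108 130 122 132 131 131 129 129
 129 129 131 131 131 129 128 129 129 128 130 129 132 126  82 125  99  52
 155 155 157 155 121  67  68  46]
[115 117 118 157 155 154 153 153 154 157 119  66  66  66  68  68  67  93
 123 122 124 162 160 160 159 161 160 112  65 165  69  68  67  70  73]
[ 17 157 151 152 155 153 154 154 153 154 155 155 157 159 156 154 152 153
 155 157 156 159  70  34]
washer 130 [5.7612e+02 7.7740e+01 3.6550e+01 9.0000e-02]
washer 145 [5.761e+02 7.766e+01 3.635e+01 1.500e-01]
bolts [577.03683801  77.84843373  14.        ]
collar 130 [5.5380e+02 2.2796e+02 2.9420e+01 1.3000e-01]
collar 145 [5.5390e+02 2.2793e+02 2.9140e+01 1.0000e-01]
held 130 [5.3451e+02 6.7050e+01 1.4880e+01 3.2000e-01] [-0.32266805 -1.48832586 18.9999485 ]
held 145 [5.3432e+02 6.6710e+01 1.4370e+01 2.8000e-01] [-0.59835325 -1.21319377 19.00001109]
```

Converted, 22 mm is 0.44, 21 mm is 0.42.

```bash
echo '[[[0.42,0.006,0,0],[0.44,0.006,0,0],[0,0,0.4,0],[0,0,0.4,0],[0,0,0.2,0]]]' | python3 shift.py; echo '[[[0,0,0,0],[0,0,0,0],[0,0,0,0]]]' | python3 shift.py
python3 - <<'E'
from h import *
st=manip.sense(); print(st['position'],st['force'],tool([576.2,77.6,84])); s=snap('wrist','w5.png')
E
```

```text
time_s: 6.55
position: [575.6, 77.3, 84.0]
eef_rot: [-3.111, -0.434, 0.005]
force: [-0.2, 0.4, -0.8]
width: 0.348
grasp_force: 24.9
time_s: 6.85
position: [577.5, 78.0, 86.9]
eef_rot: [3.111, 0.436, 0.003]
force: [0.7, 0.3, -0.4]
width: 0.347
grasp_force: 24.9
[577.50533809  78.04480522  86.87652526] [ 0.70821497  0.34064137 -0.42073556] [-1.38334688  0.06764912  2.87366174]
```

View pics/w5.png

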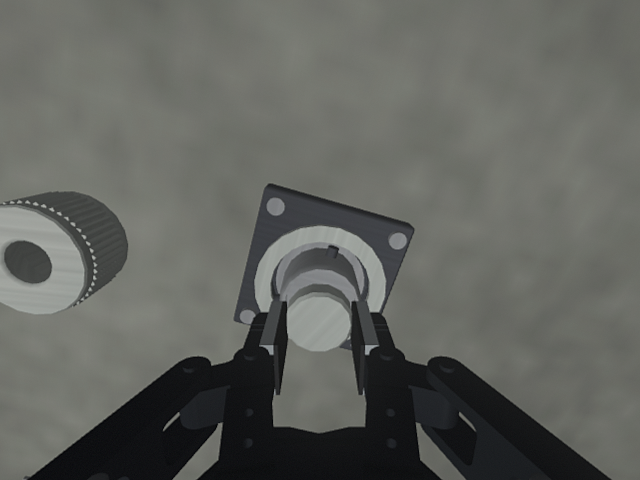

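Laterally aligned: the blank's centre is at column 320 and the washer ring spans 254 to 387. Now the fore-aft check.

Run:
```python
from h import *
for i in range(4):
    s=snap('wrist'); st=manip.sense(); g=cv2.cvtColor(s['pixels'],cv2.COLOR_RGB2GRAY)
    m=np.zeros_like(g); m[215:290,245:395]=g[215:290,245:395]>138
    n,l,a,_=cv2.connectedComponentsWithStats(m); k=1+np.argmax(a[1:,4])
    c=circ(s,l==k,30); t=tool([c[0],c[1],30])
    z=st['position'][2]-19
    m=np.zeros_like(g); m[290:358,289:350]=g[290:358,289:350]>138
    n,l,a,_=cv2.connectedComponentsWithStats(m); k=1+np.argmax(a[1:,4])
    b=circ(s,l==k,z); tb=tool([b[0],b[1],z])
    print(c.round(2),t.round(2),b.round(2),tb.round(2),st['position'].round(1))
```

```text
[5.7646e+02 7.7860e+01 3.6340e+01 1.5000e-01] [-1.180e+00 -1.000e-02  5.696e+01] [5.7679e+02 7.9450e+01 1.4730e+01 2.8000e-01] [-0.35 -1.43 19.  ] [577.5  78.2  87. ]
[5.7639e+02 7.7870e+01 3.6390e+01 1.1000e-01] [-1.090e+00  4.000e-02  5.681e+01] [5.766e+02 7.952e+01 1.474e+01 3.000e-01] [-0.37 -1.47 19.  ] [577.3  78.2  86.8]
[5.7633e+02 7.7880e+01 3.6400e+01 1.0000e-01] [-1.01  0.08 56.69] [5.7647e+02 7.9540e+01 1.4760e+01 2.8000e-01] [-0.36 -1.47 19.  ] [577.2  78.2  86.7]
[5.7645e+02 7.7950e+01 3.6350e+01 1.0000e-01] [-0.65  0.12 56.46] [5.7627e+02 7.9570e+01 1.4740e+01 3.1000e-01] [-0.34 -1.47 19.  ] [577.   78.2  86.5]
```

Converted, 2 mm is 0.04, 1.6 mm is 0.032.

```bash
echo '[[[-0.01,0.032,0,0],[0,0,0.04,0],[0,0,0.04,0],[0,0,0.04,0],[0,0,0,0]]]' | python3 shift.py; echo '[[[0,0,0.02,0],[0,0,0.02,0],[0,0,0.02,0],[0,0,0,0],[0,0,0,0]]]' | python3 shift.py
```

```text
time_s: 7.6
position: [576.1, 76.5, 79.2]
eef_rot: [-3.111, -0.437, 0.002]
force: [-0.7, -0.3, -0.1]
width: 0.347
grasp_force: 24.9
time_s: 8.1
position: [576.5, 76.5, 76.7]
eef_rot: [-3.111, -0.436, 0.0]
force: [-0.7, -0.4, -0.3]
width: 0.352
grasp_force: 24.9
```

Converted, 1 mm is 0.02, 0.5 mm is 0.01.

```bash
echo '[[[0,0,0.02,0],[0,0,0,0],[0,0,0.01,0],[0,0,0,0],[0,0,0,0]]]' | python3 shift.py
python3 - <<'E'
from h import *
for i in range(3): snap('wrist'); print(manip.sense()['force'],manip.sense()['position'])
E
```

```text
time_s: 8.6
position: [576.5, 76.5, 75.3]
eef_rot: [3.111, 0.437, 0.0]
force: [1.1, -0.2, 0.5]
width: 0.352
grasp_force: 24.9
[-0.29790703 -0.59663321 -0.31364857] [576.5150522   76.49745615  75.26945296]
[-0.43426313  0.41144387 -0.80201227] [576.51618498  76.48560341  75.26538668]
[-0.73762815 -0.75658893 -0.21250923] [576.53556318  76.49362413  75.25551175]
```

Converted, 0.4 mm is 0.008.

```bash
echo '[[[0,0,0.008,0],[0,0,0,0]]]' | python3 shift.py ; echo '[[[0,0,0,0],[0,0,0,0],[0,0,0,0]]]' | python3 shift.py 0.5;  echo '[[[0,0,-0.4,0],[0,0,-0.6,0],[-0.6,0,0,0],[-0.6,0,0,0],[0,0,0,0]]]' | python3 shift.py 1.0; echo '[[[0,0,0,0],[0,0,0,0],[0,0,0,0]]]' | python3 shift.py
python3 - <<'E'
from h import *
s=snap('wrist'); st=manip.sense(); cv2.imwrite('pics/w6.png',cv2.resize(s['pixels'][80:320,:],(800,300))[:,:,::-1]); print(st['position'],st['eef_rot'])
E
```

```text
time_s: 8.95
position: [576.6, 76.5, 75.1]
eef_rot: [3.111, 0.437, 0.0]
force: [-0.8, 0.7, 1.9]
width: 0.349
grasp_force: 25.1
time_s: 9.25
position: [576.5, 76.5, 74.7]
eef_rot: [3.111, 0.437, -0.0]
force: [0.2, 0.6, 0.5]
width: 0.502
grasp_force: 0.0
time_s: 9.75
position: [514.0, 59.4, 123.7]
eef_rot: [-3.111, -0.436, 0.01]
force: [-0.6, 0.5, -1.0]
width: 1.0
grasp_force: 0.0
time_s: 10.05
position: [520.1, 60.2, 125.1]
eef_rot: [3.111, 0.437, 0.002]
force: [0.5, 0.2, -0.2]
width: 0.999
grasp_force: 0.0
[519.96376228  60.15048137 125.05112113] [3.11101043e+00 4.36747490e-01 1.74741709e-03]
```

View pics/w6.png

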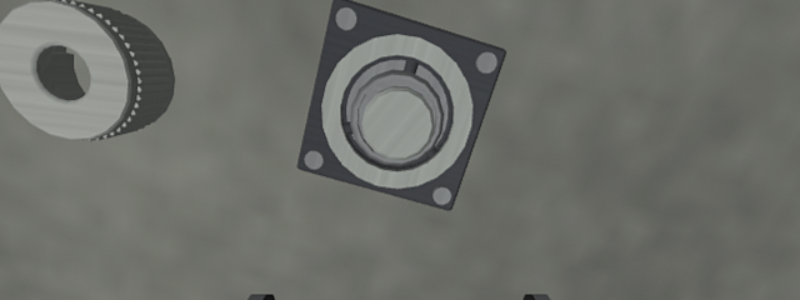

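The blank lies in the cavity, its top face at about (397,123) in the crop and apparently level; the collar top is at (65,72). Checking seating by numbers and measuring the collar.

Run:
```python
from h import *
s=snap('wrist'); st=manip.sense(); g=cv2.cvtColor(s['pixels'],cv2.COLOR_RGB2GRAY)
def reg(u0,u1,v0,v1,t):
    m=np.zeros_like(g); m[v0:v1,u0:u1]=g[v0:v1,u0:u1]>t
    n,l,a,_=cv2.connectedComponentsWithStats(m); return l==1+np.argmax(a[1:,4])
w=circ(s,reg(250,385,100,235,140),30); print('washer',w.round(2))
for z in (56,60): print('blank',z,circ(s,reg(280,353,145,213,140),z).round(2))
c=circ(s,reg(0,130,75,195,135),41); print('collar',c.round(2),'delta',tool([c[0],c[1],150]))
```

```text
washer [5.761e+02 7.763e+01 3.637e+01 1.300e-01]
blank 56 [5.7522e+02 7.7520e+01 1.4570e+01 1.6000e-01]
blank 60 [5.7573e+02 7.7650e+01 1.4260e+01 1.6000e-01]
collar [5.5384e+02 2.2787e+02 2.9180e+01 1.0000e-01] delta [  79.01543935 -151.84468969  -25.0552946 ]
```

```bash
echo '[[[0.4,-0.74,0,0],[0.4,-0.74,0,0],[0.4,-0.74,0,0],[0.388,-0.788,0,0],[0,0,0,0]]]' | python3 shift.py; echo '[[[0,0,0,0],[0,0,0,0],[0,0,0,0],[0,0,0,0]]]' | python3 shift.py
python3 - <<'E'
from h import *
s=snap('wrist','w7.png'); st=manip.sense(); g=cv2.cvtColor(s['pixels'],cv2.COLOR_RGB2GRAY)
m=np.zeros_like(g); m[180:,200:440]=g[180:,200:440]>140
n,l,a,ce=cv2.connectedComponentsWithStats(m); k=1+np.argmax(a[1:,4]); print(a[k],ce[k])
c=circ(s,l==k,41); print(c.round(2),'delta',tool([c[0],c[1],36]),st['position'],st['q'])
E
```

```text
time_s: 10.65
position: [555.5, 231.7, 125.4]
eef_rot: [-3.108, -0.443, -0.006]
force: [-1.0, -0.6, 0.1]
width: 1.0
grasp_force: 0.0
time_s: 11.05
position: [553.6, 225.2, 124.7]
eef_rot: [3.111, 0.434, -0.001]
force: [-0.2, -0.3, -0.7]
width: 1.0
grasp_force: 0.0
[ 268  223   93   85 4664] [315.65759005 265.15823328]
[5.5373e+02 2.2856e+02 2.8950e+01 1.6000e-01] delta [ 0.91103698 -3.09463303 88.8464205 ] [553.72969093 225.34532516 124.84698666] [ 3.13701082e-01  4.09958561e-01  1.78952933e+00 -9.53668959e-05
  9.42432335e-01  1.60729616e+00]
```

View pics/w7.png

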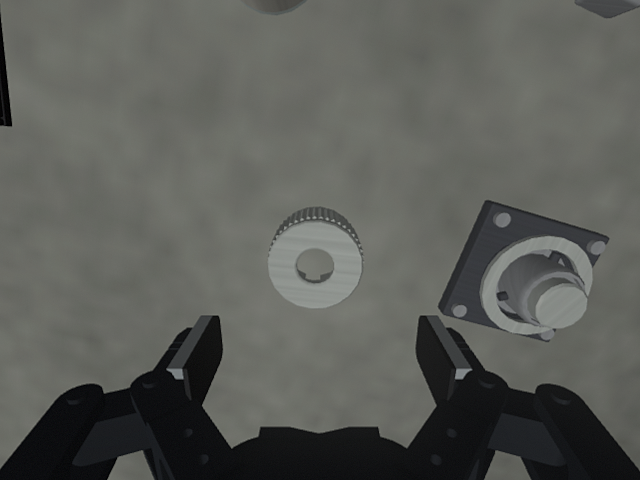

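The collar top is at (316,265), slightly left of the mid-line between the open pads; the die at (545,285) is well clear of the right finger.

```bash
echo '[[[0.024,-0.034,0.2,0],[0,0,0.4,0],[0,0,0.4,0],[0,0,0.4,0],[0,0,0,0]]]' | python3 shift.py; echo '[[[0,0,0,0],[0,0,0.16,0],[0,0,0.16,0],[0,0,0,0],[0,0,0,0]]]' | python3 shift.py;echo '[[[0,0,0,0],[0,0,0,0]]]' | python3 shift.py
python3 - <<'E'
from h import *
st=manip.sense(); print(st['position'],st['force'],st['eef_rot'])
E
```

```text
time_s: 11.6
position: [551.4, 227.2, 51.2]
eef_rot: [3.11, 0.436, -0.011]
force: [-0.8, -0.5, -0.4]
width: 0.993
grasp_force: 0.0
time_s: 12.1
position: [554.3, 228.4, 38.8]
eef_rot: [3.111, 0.436, -0.0]
force: [0.8, -0.8, -0.0]
width: 1.003
grasp_force: 0.0
time_s: 12.3
position: [554.8, 228.5, 39.3]
eef_rot: [-3.111, -0.437, -0.001]
force: [0.2, 0.1, 1.2]
width: 0.998
grasp_force: 0.0
[554.79949935 228.54550706  39.27692957] [0.22389369 0.10113123 1.18939902] [-3.11096214e+00 -4.36556448e-01 -1.28319904e-03]
```

```bash
echo '[[[0,0.026,0.06,0],[0,0,0,0],[0,0,0,0]]]' | python3 shift.py; echo '[[[0,0,0,0],[0,0,0,0],[0,0,0,0],[0,0,0,0],[0,0,0,0]]]' | python3 shift.py 0.0 50;  echo '[[[0,0,-0.4,0],[0,0,-0.5,0],[0,0,-0.5,0],[0,0,-0.4,0],[0,0,0,0]]]' | python3 shift.py; echo '[[[0,0,0,0],[0,0,0,0],[0,0,0,0]]]' | python3 shift.py
python3 - <<'E'
from h import *
s=snap('wrist','w8.png'); st=manip.sense(); g=cv2.cvtColor(s['pixels'],cv2.COLOR_RGB2GRAY)
m=np.zeros_like(g); m[180:,200:440]=g[180:,200:440]>140
n,l,a,ce=cv2.connectedComponentsWithStats(m); k=1+np.argmax(a[1:,4]); print(a[k],ce[k])
z=st['position'][2]+5
c=circ(s,l==k,z); print(c.round(2),'tool',tool([c[0],c[1],z]),st['position'],st['width'],st['force'])
E
```

```text
time_s: 12.6
position: [554.7, 227.0, 35.7]
eef_rot: [3.111, 0.436, -0.001]
force: [0.3, -0.2, -0.4]
width: 1.001
grasp_force: 0.0
time_s: 13.1
position: [555.3, 227.4, 36.4]
eef_rot: [-3.111, -0.436, -0.002]
force: [-0.1, -0.1, 3.8]
width: 0.707
grasp_force: 54.7
time_s: 13.6
position: [556.8, 227.8, 128.4]
eef_rot: [-3.11, -0.437, -0.009]
force: [0.7, 0.6, -2.3]
width: 0.707
grasp_force: 55.0
time_s: 13.9
position: [553.4, 226.7, 123.8]
eef_rot: [3.11, 0.436, -0.006]
force: [-0.6, 0.2, -2.3]
width: 0.709
grasp_force: 54.9
[  243   289   151   126 11847] [319.35798092 350.54562336]
[5.5329e+02 2.2755e+02 2.8930e+01 1.3000e-01] tool [-0.17761573 -0.87120029 -4.99958344] [553.68183231 226.75430933 124.09270186] 0.7076905003648419 [-0.82112087 -0.37957831 -2.7721953 ]
```

View pics/w8.png

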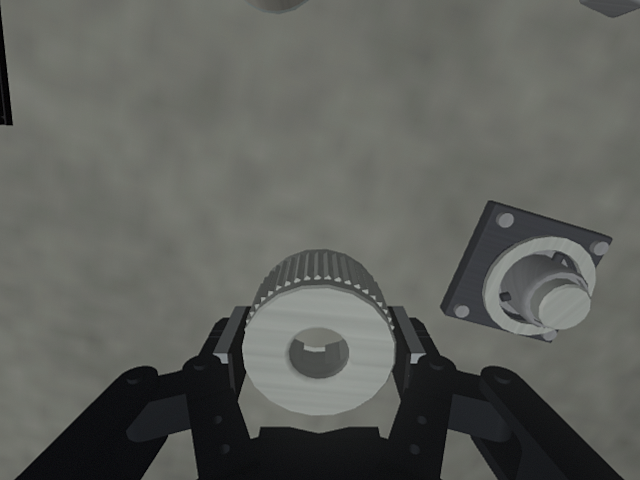

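The collar is held upright and centred, its top face at (319,350); the blank sits in the die at (563,307).

Converted, 2 mm is 0.04, 37 mm is 0.74.

```bash
echo '[[[-0.092,0.74,0,0],[-0.092,0.74,0,0],[-0.092,0.74,0,0],[-0.092,0.74,0,0],[0,0.04,0,0]]]' | python3 shift.py; echo '[[[0,0,0,0],[0,0,0,0],[0,0,0,0],[0,0,0,0],[0,0,0,0]]]' | python3 shift.py
python3 - <<'E'
from h import *
for i in range(3):
    snap('wrist'); st=manip.sense(); print(tool([577.2,76.7,104]),st['position'],st['eef_rot'],st['q'][5])
E
```

```text
time_s: 14.45
position: [578.7, 73.9, 125.1]
eef_rot: [3.11, 0.43, -0.002]
force: [-0.1, 0.6, -0.7]
width: 0.704
grasp_force: 55.1
time_s: 14.95
position: [578.2, 78.8, 125.8]
eef_rot: [-3.111, -0.439, 0.0]
force: [0.4, 0.5, -1.2]
width: 0.706
grasp_force: 55.1
[-1.59375569  1.56728457 21.87081927] [578.29848327  78.64576255 125.8709057 ] [-3.11080705e+00 -4.38421034e-01 -1.15040389e-05] 1.3512789407414378
[-1.55052122  1.39692631 21.86391895] [578.30524097  78.4703586  125.86391419] [-3.11089793e+00 -4.37942775e-01  4.27219401e-05] 1.3513192394041125
[-1.57823182  1.22285196 21.92562237] [578.37726128  78.30991009 125.92581456] [-3.11095666e+00 -4.37516372e-01 -1.82940082e-04] 1.351294863415376
```

```bash
echo '[[[-0.028,0.02,0.12,0],[0,0,0.2,0],[0,0,0.18,0],[0,0,0,0],[0,0,0,0]]]' | python3 shift.py; echo '[[[0,0,0,0],[0,0,0,0],[0,0,0,0],[0,0,0,0]]]' | python3 shift.py
python3 - <<'E'
from h import *
for i in range(2):
    s=snap('wrist'); st=manip.sense(); print(tool([577.2,76.7,100]),st['position'])
g=cv2.cvtColor(s['pixels'],cv2.COLOR_RGB2GRAY)
# washer upper arc visible? and base bolts
m=np.zeros_like(g); m[150:275,230:410]=g[150:275,230:410]>138
n,l,a,ce=cv2.connectedComponentsWithStats(m)
for k in range(1,n):
    if a[k][4]>30: print(a[k],ce[k].round(1),onz(s,*ce[k],14).round(1))
cv2.imwrite('pics/w9.png',s['pixels'][:,:,::-1])
E
```

```text
time_s: 15.6
position: [576.7, 76.4, 99.9]
eef_rot: [-3.111, -0.436, 0.003]
force: [0.5, 0.2, -1.3]
width: 0.707
grasp_force: 55.1
time_s: 16.0
position: [577.6, 76.5, 101.2]
eef_rot: [3.111, 0.437, 0.001]
force: [-0.7, 0.3, -2.1]
width: 0.706
grasp_force: 55.1
[-0.26673942 -0.22122385  1.12401569] [577.51675414  76.56068141 101.12417006]
[-0.2178026  -0.23830596  1.08859255] [577.4745331   76.53078623 101.08869634]
[ 257  219  122   56 2334] [317.  242.1] [592.8  82.8  14. ]
```

View pics/w9.png

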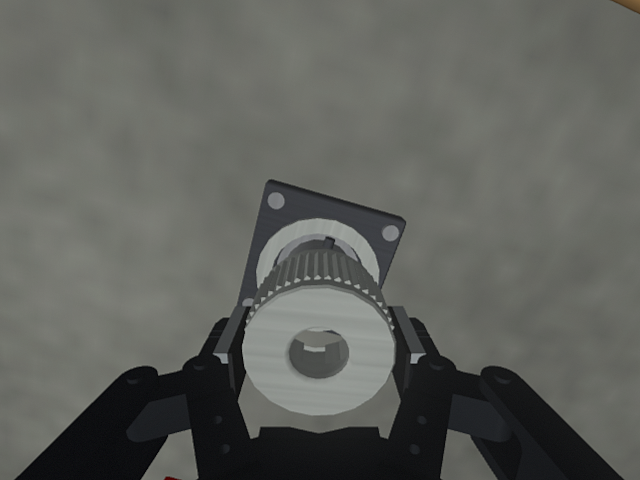

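The washer ring (columns 256 to 380) is concentric with the collar's face (320,350). Lowering in small steps.

Converted, 5 mm is 0.1, 3 mm is 0.06.

```bash
echo '[[[-0.004,0,0.1,0],[0,0,0.1,0],[0,0,0.06,0],[0,0,0.04,0],[0,0,0,0]]]' | python3 shift.py; echo '[[[0,0,0.04,0],[0,0,0.04,0],[0,0,0.04,0],[0,0,0,0],[0,0,0,0]]]' | python3 shift.py; echo '[[[0,0,0.04,0],[0,0,0.04,0],[0,0,0.04,0],[0,0,0,0],[0,0,0,0]]]' | python3 shift.py
```

```text
time_s: 16.6
position: [576.7, 76.4, 85.2]
eef_rot: [-3.111, -0.436, 0.002]
force: [1.4, 0.5, -2.1]
width: 0.704
grasp_force: 55.1
time_s: 17.1
position: [577.1, 76.5, 79.8]
eef_rot: [-3.111, -0.436, 0.0]
force: [-0.1, 0.1, -2.3]
width: 0.707
grasp_force: 55.1
time_s: 17.6
position: [577.0, 76.5, 73.7]
eef_rot: [-3.111, -0.436, 0.001]
force: [-0.1, 0.1, -1.7]
width: 0.71
grasp_force: 55.1
```

```bash
echo '[[[0,0,0.04,0],[0,0,0.02,0],[0,0,0,0],[0,0,0,0]]]' | python3 shift.py; echo '[[[0,0,0.02,0],[0,0,0.01,0],[0,0,0,0],[0,0,0,0]]]' | python3 shift.py
```

```text
time_s: 18.0
position: [577.1, 76.5, 70.8]
eef_rot: [-3.111, -0.437, 0.0]
force: [-0.3, 0.2, -1.3]
width: 0.711
grasp_force: 55.1
time_s: 18.4
position: [577.5, 76.5, 70.1]
eef_rot: [3.111, 0.437, 0.001]
force: [-2.3, 0.5, 5.4]
width: 0.706
grasp_force: 55.7
```

The manual's scale: shifts go in shares of 50 mm and turns go in units of 0.1 rad. Converting my numbers, -0.06 rad is -0.6.

```bash
echo '[[[0,0,0,-0.6],[0,0,0,-0.6],[0,0,0,-0.6],[0,0,0,-0.6],[0,0,0,0]]]' | python3 shift.py; python3 -c "
from h import *
print(manip.sense()['q'][5],manip.sense()['ft_torque'])"
```

```text
time_s: 18.9
position: [578.3, 77.0, 70.1]
eef_rot: [-3.036, -0.805, -0.004]
force: [0.2, 2.3, 4.5]
width: 0.703
grasp_force: 55.7
1.1089065688334154 [0.34538067 0.07793448 0.06335802]
```

```bash
for i in 1; do echo '[[[0,0,0,-0.6],[0,0,0,-0.6],[0,0,0,-0.6],[0,0,0,0]]]' | python3 shift.py; done; echo '[[[0,0,0,-0.6],[0,0,0,-0.6],[0,0,0,-0.6],[0,0,0,0]]]' | python3 shift.py;python3 -c "
from h import *
print(manip.sense()['q'][5],manip.sense()['ft_torque'])"
```

```text
time_s: 19.3
position: [578.1, 76.8, 70.1]
eef_rot: [2.952, 1.074, 0.003]
force: [-0.9, 1.6, 5.2]
width: 0.704
grasp_force: 55.8
time_s: 19.7
position: [578.3, 76.8, 70.0]
eef_rot: [2.844, 1.333, 0.004]
force: [-0.7, 1.7, 4.3]
width: 0.708
grasp_force: 55.8
0.7507802565966297 [ 0.36752099 -0.08817524 -0.00295126]
```

Converted, -0.06 rad is -0.6.

```bash
echo '[[[0,0,0,-0.6],[0,0,0,-0.6],[0,0,0,-0.6],[0,0,0,0]]]' | python3 shift.py; echo '[[[0,0,0,-0.6],[0,0,0,-0.6],[0,0,0,-0.6],[0,0,0,0]]]' | python3 shift.py;python3 -c "
from h import *
print(manip.sense()['q'][5],manip.sense()['ft_torque'])"
```

```text
time_s: 20.1
position: [576.3, 76.2, 68.3]
eef_rot: [-2.713, -1.583, 0.003]
force: [1.2, 1.8, -1.9]
width: 0.707
grasp_force: 55.2
time_s: 20.5
position: [576.4, 76.2, 68.4]
eef_rot: [-2.56, -1.82, 0.002]
force: [0.7, -0.1, -1.6]
width: 0.702
grasp_force: 55.1
0.3916305001891979 [ 0.09159802 -0.08091787  0.0142546 ]
```

Collar dropped onto the pins' keyways (z 70.1 to 68.3 mm and the force gone). Pushing home.

Converted, 1 mm is 0.02, 0.05 rad is 0.5.

```bash
echo '[[[0,0,0.02,0.5],[0,0,0.02,0],[0,0,0.02,0],[0,0,0.02,0],[0,0,0,0]]]' | python3 shift.py; echo '[[[0,0,0.02,0],[0,0,0.02,0],[0,0,0.02,0],[0,0,0.02,0],[0,0,0,0]]]' | python3 shift.py
```

```text
time_s: 21.0
position: [576.6, 76.3, 65.3]
eef_rot: [-2.602, -1.759, 0.002]
force: [-2.6, 0.6, 2.0]
width: 0.706
grasp_force: 55.5
time_s: 21.5
position: [576.7, 76.4, 61.2]
eef_rot: [-2.602, -1.759, 0.002]
force: [-4.6, -1.1, 4.8]
width: 0.708
grasp_force: 55.7
```

Converted, 1 mm is 0.02.

```bash
echo '[[[0,0,0.02,0],[0,0,0.02,0],[0,0,0.02,0],[0,0,0.02,0],[0,0,0,0]]]' | python3 shift.py; echo '[[[0,0,0.02,0],[0,0,0.02,0],[0,0,0,0],[0,0,0,0]]]' | python3 shift.py; echo '[[[0,0,0.02,0],[0,0,0,0],[0,0,0,0]]]' | python3 shift.py
```

```text
time_s: 22.0
position: [577.0, 76.5, 57.4]
eef_rot: [-2.602, -1.759, 0.001]
force: [-4.2, -1.5, 6.9]
width: 0.707
grasp_force: 55.9
time_s: 22.4
position: [577.1, 76.4, 56.4]
eef_rot: [-2.602, -1.759, 0.001]
force: [-5.9, -1.3, 10.5]
width: 0.707
grasp_force: 56.4
time_s: 22.7
position: [577.1, 76.5, 56.3]
eef_rot: [-2.602, -1.759, 0.002]
force: [-7.4, -1.7, 15.9]
width: 0.706
grasp_force: 56.9
```

```bash
echo '[[[0,0,0,0],[0,0,0,0],[0,0,0,0],[0,0,0,0]]]' | python3 shift.py; python3 -c "
from h import *
print(manip.finish_job())"
```

```text
time_s: 23.1
position: [577.1, 76.4, 56.3]
eef_rot: [-2.602, -1.759, 0.002]
force: [-8.5, -1.9, 15.8]
width: 0.71
grasp_force: 56.9
the job is handed in; nothing more can be done
None
```

The job is handed in at 23.1 s: the blank sits in the cavity, and the collar was turned onto its pins, pushed home and is still held there with about 18 N; `finish_job` returned no verdict.

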